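# Clamp a disk drive in the quick-action vice

### The job

Clamp the disk drive that lies on the vice's rails so that it can be worked on. Squeeze the vice's release lever against the fin in front of it, slide the jaw forward with the lever held until it has pushed the drive home against the fixed jaw, and let the lever go. Only then press the handle behind the jaw down to level, so that the screw grips the drive tight, and leave it so.

Things in the scene. Friction and masses are not known exactly. Their poses are not given: they have to be found in the camera images.
- vice_pad: Steel face plate of the vice's sliding jaw, 7 thick, 72 wide, 26 high. Origin: centre of its front face, 36 above the table. x: level, along the slide, towards the drive and the fixed jaw beyond it; y: to the left of x; z: up. It starts 40 to 90 short of the drive's near side. Fixed jaw's top: 56 above the table.
- lever_grip (a point): Point midway between the fin and the release lever behind it, both upright on the sliding jaw, 78 above the table, where to squeeze. Axes as vice_pad. Fin: 24 wide, front face 15 ahead (+x), top 89 above the table. Lever: 22 wide, rear face 17.5 behind (-x), top 94. Both together 33 front to back at rest, 25 squeezed. Jaw's body below: 66 wide, top 48 (52 at the fin's foot).
- vice_lever (a joint): Release lever, rad: 0 at rest, 0.16 fully squeezed to the fin (7 mm at the grip height, 9 to 12 N, springs back). At rest its brake holds the jaw on the rails; past 0.04 the jaw slides freely. The jaw may also be carried along by pushing the lever's rear face.
- vice_screw (a joint): Screw's handle, rad: starts 0 to 0.15. 0 = raised 52 degrees above level, 0.90 = level, 1.25 = stop. Pressing it down drives the face plate 5 mm forward per rad, springily (4 N of grip per mm), so the drive must first be pushed home. It stays where left and takes 6 to 11 N pressed 40 out from the axis.
- handle_ball (a point): Centre of the dark 15 mm ball on the end of the handle, an 8 mm steel bar leaning up and out to the +y side, 70 long from the screw's axis. The axis runs along x, 42 above the table, under lever_grip's line. The handle swings in an upright plane 80 behind lever_grip and 28 behind the jaw's body. Level, its bar's top is 46 above the table.
- drive: Silver disk drive 70 x 100 x 11, flat on the vice's rails (tops 22 above the table), its 70 mm side along the slide. Origin: centre of its underside; x along the 70 mm side (as vice_pad's x), z up. It lies 1 to 9 short of the fixed jaw; the sliding jaw pushes it home. An equal drive on the table is not used.

How it is judged:
By the outcome, as a careful person would: the job done as asked, in the order asked, and still so for the second after the job is handed in, with the robot touching nothing.
It also fails if it takes over 48 s, if anything falls off the work surface, if the arm or the gripper's body presses on something with over 40 N, if the wrist force passes 120 N, or if a joint passes its speed limit or range.

### The arm

A 6-joint arm with a two-finger parallel gripper is mounted at the origin on a cart in front of the work surface, level with it; the furniture and walls round the work are solid. World frame = base frame: x ahead of the robot, y to its left, z up, the work surface at z = 0. Lengths are in m, angles in rad, forces in N, time in s.
With the tool pointing down it reaches from about 0.375 to 0.975 m from the base axis. Payload 3.8 kg.
Tool frame: the origin (TCP) lies midway between the tips of the shut fingers; the grasp point (between the pads) lies 19 mm behind it; z points along the fingers, y is the line along which they close (so a half turn about z gives the same grasp; the last joint's range is limited). The gripper opens to 85 mm and grips with 20 to 120 N. Pads are 22 mm wide; open, the fingers measure 114 mm over their backs; the gripper's body (76 mm by 85 mm) begins 54 mm behind the grasp point. The pads swing forward as they close: fully open they stand 13 mm farther back than shut.
Start: joints at [-1.333, 0.264, 1.604, -0, 1.274, -0.037], TCP at [0.183, -0.65, 0.231] pointing down, gripper open.
Joint ranges: [-2.63, 2.63], [-0.94, 2.18], [0.31, 2.57], [-1.31, 4.45], [0, 2.66], [-2.55, 2.55]. Speed limits (rad/s): [2.57, 2.57, 3.14, 3.14, 3.14, 3.14].

### API

Orientations are given as a rotation vector (axis times angle).
In Python, from workcell import read_state, vision, ticket gives the robot as it stands. The module is installed in compiled form; this text tells all that it offers.
- The arm moves only by the tool jog_arm, never from a script. Its arguments are lists of equal length, an entry for each row: "turn": the turn, a rotation vector about the tool's x, y, z in rad, a list of three; "delta_pos": the shift along the tool's x, y, z in m, a list of three; "gripper": the finger opening in m, from 0 to 0.0854. In form: {"turn": [[rx, ry, rz], ...], "delta_pos": [[dx, dy, dz], ...], "gripper": [gripper, ...]}. A call has 1 to 20 rows; each row shifts and turns the commanded pose from where the row before left it, along the tool's axes as they then stand; what a row does not reach is not made up. A row lasts 1/12 s, in which the tool goes at most 41.7 mm and 7.16 degrees, less where a joint would pass 70% of its speed; a pose out of reach is approached as far as the arm can. A call with a gripper value outside its range is refused whole. The fingers move at their own pace and stop on an object; "grip_force" is the grip in N (left out, the last holds). Time passes only in rows, so rows that do not move let the fingers close. It gives the time, the measured TCP pose, the force, the opening and the grip force at its end, in the units of the state.
- read_state(): the state, without advancing time (a new reading comes with each control period).
- vision.read_camera(name): name is "scene" or "side" or "wrist"; returns the picture (400x640x3 uint8, red, green, blue); there is no depth.
- vision.calibration(name): a dict with "vfov" (degrees; the focal length in pixels is half the picture's height over the tangent of half this angle, whatever the lens; pixels are square), "cx", "cy" (the principal point, pixels), "R" (3x3) and "t" (3): a world point X has camera coordinates R X + t; the wrist camera has in their place "mount" (4x4, takes a point from camera to tool coordinates, whose origin is the TCP and whose axes are the flange's). Camera axes: x right, y down, z forward; pixel columns grow to the right and rows downward; lengths in m; the calibration is good to about 2 mm. A picture is of the moment at which its call begins: read the wrist's pose just before it. calibration takes no time and is no camera call.
- ticket.finish_job(): hands the job in; it is judged then, once.
The state is a dict: "time": time; "q": joint angles; "joint_vel": joint speeds; "joint_torque": joint torques, N m; "tool_pos": TCP position; "tcp_rot": TCP orientation; "wrist_force": force on the tool from outside, world axes, zero at the start; "torque": the same for the moment, N m; "width": opening from 0.0 (shut) to 1.0 (fully open); "grip_force": force on a finger pad.
Only numpy, scipy, OpenCV 4.12 (cv2) and the standard library are available. Lean on these libraries where they do the work, as an engineer would, in place of code of your own. Each camera call takes 0.05 s, during which the arm holds its last target. There are 200 camera calls.

## Working session

There is one attempt and no reset: what is moved stays moved. The work goes in short steps, Python scripts to look and compute and a tool call to move; the robot and the scene stay as the last step left them, time stands still between calls to the robot, and variables do not carry over. Pictures are saved under pics/ and viewed, at most 10 in all, crops included, and the job is handed in when it is done.

Besides the shell and the picture viewer there is one more tool, called after "Call:" by a JSON object that holds its "fn" and its "kwargs", one argument or row to a line. jog_arm: Moves the arm, as the interface text tells. Its arguments: {"type":"object","properties":{"turn":{"type":"array","items":{"type":"array","items":{"type":"number"}}},"delta_pos":{"type":"array","items":{"type":"array","items":{"type":"number"}}},"gripper":{"type":"array","items":{"type":"number"}},"grip_force":{"type":"number"}},"required":["turn","delta_pos","gripper"]}

```bash
mkdir -p pics
cat > h.py <<'E'
import numpy as np,cv2
from workcell import read_state,vision,ticket
from scipy.spatial.transform import Rotation as Rn
def cam(name):
    s=read_state();img=vision.read_camera(name);c=vision.calibration(name)
    f=200/np.tan(np.radians(c['vfov'])/2)
    if 'mount' in c:
        M=np.array(c['mount']);T=np.eye(4);T[:3,:3]=Rn.from_rotvec(s['tcp_rot']).as_matrix();T[:3,3]=s['tool_pos'];W=T@M
        R=W[:3,:3].T;t=-R@W[:3,3]
    else: R=np.array(c['R']);t=np.array(c['t'])
    return img,(f,c['cx'],c['cy'],R,t)
def ray(K,u,v):
    f,cx,cy,R,t=K;d=R.T@np.array([(u-cx)/f,(v-cy)/f,1]);return -R.T@t,d/np.linalg.norm(d)
def onz(K,u,v,z):
    o,d=ray(K,u,v);return o+d*(z-o[2])/d[2]
def two(K1,p1,K2,p2):
    o1,d1=ray(K1,*p1);o2,d2=ray(K2,*p2)
    a,b=np.linalg.lstsq(np.c_[d1,-d2],o2-o1,rcond=None)[0]
    x,y=o1+a*d1,o2+b*d2;return (x+y)/2,np.linalg.norm(x-y)
def proj(K,X):
    f,cx,cy,R,t=K;c=R@np.array(X)+t;return c[:2]/c[2]*f+[cx,cy]
E
python3 - <<'E'
from h import *
import pickle
D={}
for n in ['scene','side','wrist']:
    im,K=cam(n);D[n]=(im,K);cv2.imwrite(f'pics/{n}0.png',im[:,:,::-1])
pickle.dump(D,open('D0.pkl','wb'))
for n in D: print(n,D[n][1])
s=read_state();print(s['time'],s['tool_pos'],s['tcp_rot'])
E
```

```text
scene (np.float64(384.367954487978), 318.2816229526344, 202.16518154397212, array([[-0.71005836, -0.70405691,  0.01099929],
       [-0.51085951,  0.5043379 , -0.69617946],
       [ 0.4846026 , -0.49994714, -0.71778351]]), array([0.55885158, 0.20453372, 0.8243019 ]))
side (np.float64(363.82769982291245), 317.8826585400231, 200.4565879686165, array([[-0.85804424, -0.51335571, -0.01503288],
       [-0.16763668,  0.30762268, -0.93662491],
       [ 0.48544621, -0.80114555, -0.35001112]]), array([0.58454985, 0.11237657, 0.87552315]))
wrist (np.float64(290.02921670612824), 317.07557562819886, 203.89117312779632, array([[ 0.2704783 , -0.96272065, -0.00323025],
       [-0.92151962, -0.25987102,  0.28856306],
       [-0.27864507, -0.07507331, -0.95745544]]), array([-0.6726157 , -0.03639266,  0.37970685]))
0.15 [ 0.18304367 -0.64910567  0.23023101] [-3.11024977e+00 -4.30053363e-01  2.71411490e-04]
```

View pics/scene0.png

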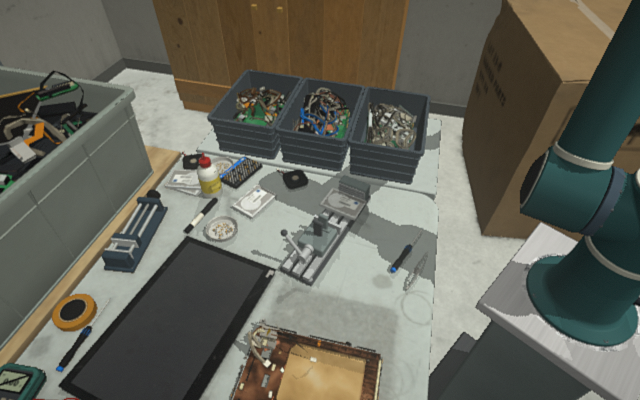

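View pics/side0.png

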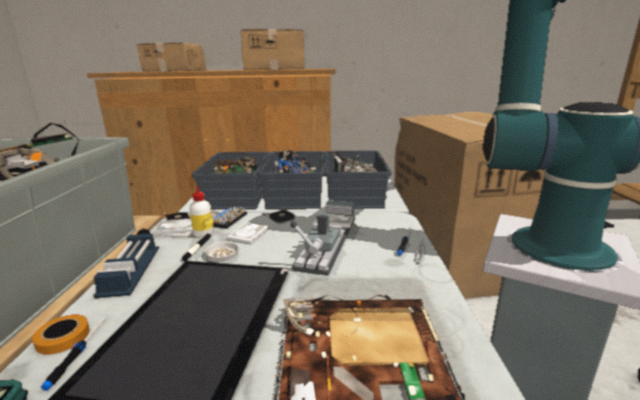

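The vice is at about (325,230) in the scene view and (325,240) in the side view. Its slide runs towards the upper right, roughly world -y. I'll zoom in on both.

Run:
```python
from h import *
import pickle
D=pickle.load(open('D0.pkl','rb'))
a=D['scene'][0][165:290,255:395];b=D['side'][0][190:285,270:375]
A=cv2.resize(a,None,fx=4.5,fy=4.5,interpolation=cv2.INTER_CUBIC)[:,:,::-1]
cv2.imwrite('pics/sz.png',A)
K=D['scene'][1]
for p in [(285,274),(312,284),(350,215),(323,207)]: print(p,onz(K,*p,0.022).round(3))
```

```text
(285, 274) [0.477 0.416 0.022]
(312, 284) [0.418 0.392 0.022]
(350, 215) [0.492 0.186 0.022]
(323, 207) [0.558 0.214 0.022]
```

View pics/sz.png

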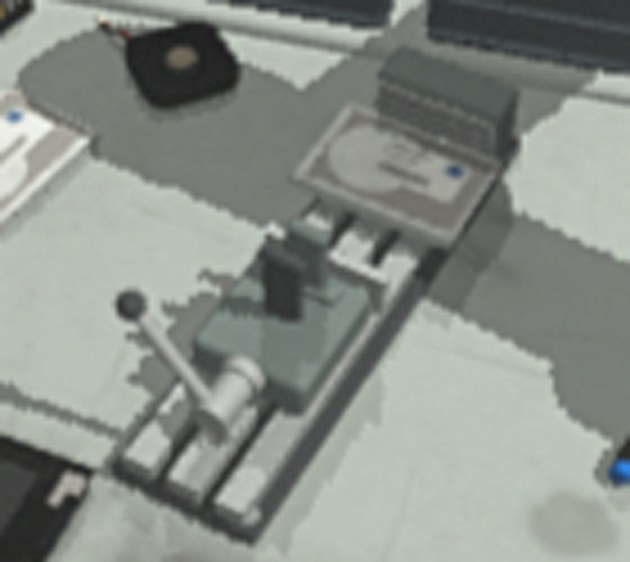

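Crop: ball at (131,304), lever top at (283,245), fin top at (310,220). The near rail end is at about (117,465) to (250,530), the drive at about (400,170), and the fixed jaw's top at about (450,95).

Run:
```python
from h import *
import pickle
D=pickle.load(open('D0.pkl','rb'))
K=D['scene'][1]
P=lambda u,v,z:onz(K,255+u/4.5-.4,165+v/4.5-.4,z)
for n,a in dict(lever=(283,243,.094),fin=(310,217,.089),ball=(131,304,.09),rA=(217,505,.022),rA2=(380,300,.022),r1=(117,465,.022),bodyNR=(300,402,.048),bodyFR=(370,295,.048),bodyNL=(197,335,.048),drvNL=(295,180,.033),drvNR=(445,232,.033),drvFL=(352,105,.033),fjL=(385,50,.056),fjR=(515,95,.056)).items(): print(n,P(*a).round(3))
```

```text
lever [0.495 0.298 0.094]
fin [0.501 0.273 0.089]
ball [0.522 0.375 0.09 ]
rA [0.444 0.393 0.022]
rA2 [0.476 0.244 0.022]
r1 [0.495 0.412 0.022]
bodyNR [0.446 0.336 0.048]
bodyFR [0.468 0.262 0.048]
bodyNL [0.511 0.343 0.048]
drvNL [0.562 0.221 0.033]
drvNR [0.477 0.191 0.033]
drvFL [0.581 0.155 0.033]
fjL [0.583 0.125 0.056]
fjR [0.506 0.101 0.056]
```

Call:
{"fn": "jog_arm", "kwargs": {
  "turn": [
    [0, 0, 0],
    [0, 0, 0],
    [0, 0, 0],
    [0, 0, 0],
    [0, 0, 0],
    [0, 0, 0],
    [0, 0, 0],
    [0, 0, 0],
    [0, 0, 0],
    [0, 0, 0],
    [0, 0, 0],
    [0, 0, 0],
    [0, 0, 0],
    [0, 0, 0],
    [0, 0, 0],
    [0, 0, 0],
    [0, 0, 0]
  ],
  "delta_pos": [
    [0, 0, -0.04],
    [0, 0, -0.04],
    [0, 0, -0.04],
    [0.0284, -0.0254, 0],
    [0.0284, -0.0254, 0],
    [0.0284, -0.0254, 0],
    [0.0284, -0.0254, 0],
    [0.0284, -0.0254, 0],
    [0.0284, -0.0254, 0],
    [0.0284, -0.0254, 0],
    [0.0284, -0.0254, 0],
    [0.0284, -0.0254, 0],
    [0.0284, -0.0254, 0],
    [0.0284, -0.0254, 0],
    [0.0284, -0.0254, 0],
    [0.0284, -0.0254, 0],
    [0.0284, -0.0254, 0]
  ],
  "gripper": [0.085, 0.085, 0.085, 0.085, 0.085, 0.085, 0.085, 0.085, 0.085, 0.085, 0.085, 0.085, 0.085, 0.085, 0.085, 0.085, 0.085]
}}

```text
time: 1.57
tool_pos: [0.4698, -0.1977, 0.3511]
tcp_rot: [3.112, 0.43, -0.0]
wrist_force: [0.8, -1.4, -0.7]
width: 0.991
grip_force: 0.0
```

Call:
{"fn": "jog_arm", "kwargs": {
  "turn": [
    [0, 0, 0],
    [0, 0, 0],
    [0, 0, 0],
    [0, 0, 0],
    [0, 0, 0],
    [0, 0, 0],
    [0, 0, 0],
    [0, 0, 0],
    [0, 0, 0],
    [0, 0, 0],
    [0, 0, 0],
    [0, 0, 0],
    [0, 0, 0],
    [0, 0, 0]
  ],
  "delta_pos": [
    [0.0128, -0.034, 0],
    [0.0128, -0.034, 0],
    [0.0128, -0.034, 0],
    [0.0128, -0.034, 0],
    [0.0128, -0.034, 0],
    [0.0128, -0.034, 0],
    [0.0128, -0.034, 0.018],
    [0.0128, -0.034, 0.018],
    [0.0128, -0.034, 0.018],
    [0.0128, -0.034, 0.018],
    [0.0128, -0.034, 0.018],
    [0.0128, -0.034, 0.018],
    [0.0128, -0.034, 0.018],
    [0, 0, 0]
  ],
  "gripper": [0.085, 0.085, 0.085, 0.085, 0.085, 0.085, 0.085, 0.085, 0.085, 0.085, 0.085, 0.085, 0.085, 0.085]
}}

```text
time: 2.73
tool_pos: [0.5069, 0.2755, 0.2201]
tcp_rot: [-3.11, -0.437, 0.011]
wrist_force: [-0.5, 0.1, -0.4]
width: 0.997
grip_force: 0.0
```

Run:
```python
from h import *
import pickle
im,K=cam('wrist');pickle.dump((im,K),open('D1.pkl','wb'));cv2.imwrite('pics/w1.png',im[:,:,::-1])
s=read_state();print(s['time'],s['tool_pos'],s['tcp_rot'],s['q'])
```

```text
2.7833 [0.5074599  0.27307431 0.22180408] [ 3.10973394  0.43680945 -0.00911116] [4.50140377e-01 8.84694359e-02 1.82637891e+00 5.50543835e-04
 1.23267202e+00 1.74164817e+00]
```

View pics/w1.png

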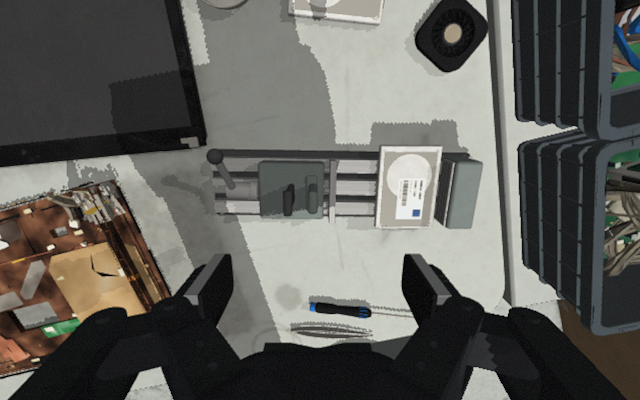

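Wrist view: jaw body spans (258–325, 160–218), lever top is near (289,198), fin near (312,193), and plate near (333,190). The drive spans (377–441, 146–228), and the ball is at (215,156). I'll zoom once to get precise pixels.

Run:
```python
from h import *
import pickle
im,K=pickle.load(open('D1.pkl','rb'))
a=im[140:235,200:340]
cv2.imwrite('pics/w1z.png',cv2.resize(a,None,fx=5.5,fy=5.5,interpolation=cv2.INTER_CUBIC)[:,:,::-1])
```

```text
(no output)
```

View pics/w1z.png

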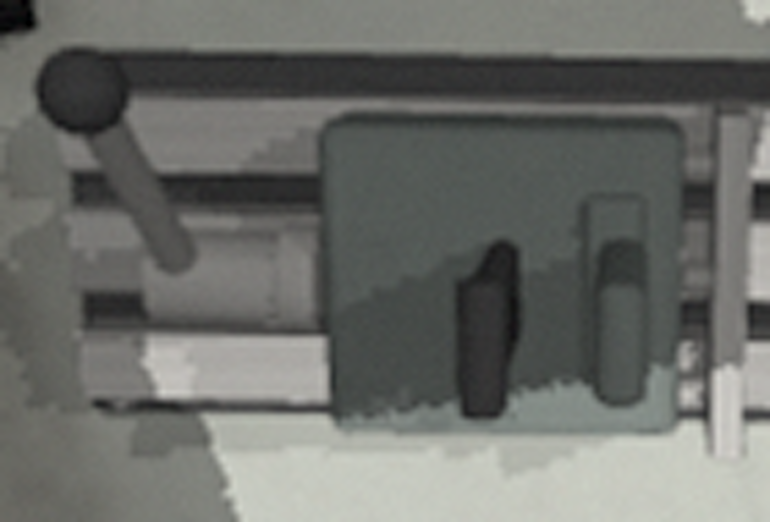

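Run:
```python
from h import *
import pickle
im,K=pickle.load(open('D1.pkl','rb'))
P=lambda u,v,z:onz(K,200+u/5.5-.4,140+v/5.5-.4,z)
d={}
for n,a in dict(levL=(482,282,.094),levR=(482,415,.094),levRear=(460,348,.094),finL=(620,285,.089),finR=(620,402,.089),finF=(643,343,.089),bBL=(322,118,.048),bFL=(682,125,.048),bFR=(678,430,.048),bBR=(335,432,.048),plL=(745,112,.049),plR=(745,455,.049),ball=(83,90,.095)).items(): d[n]=P(*a);print(n,d[n].round(4))
W=lambda u,v,z:onz(K,u,v,z)
for n,a in dict(dNL=(379,146,.033),dFL=(442,147,.033),dNR=(376,227,.033),dFR=(436,228,.033),fjL=(444,153,.056)).items(): d[n]=W(*a);print(n,d[n].round(4))
th=lambda v:np.degrees(np.arctan2(v[1],v[0]))
print(th(d['bFL']-d['bBL']),th(d['bFR']-d['bBR']),90-180+th(d['plL']-d['plR']),th(d['dFL']-d['dNL']),th(d['dNL']-d['dNR'])-90)
s=read_state();R=Rn.from_rotvec([3.10973394,0.43680945,-0.00911116]).as_matrix();print(R.round(3),th(R[:,1]))
th0=np.radians(-73.5);ex=np.array([np.cos(th0),np.sin(th0),0]);ey=np.array([-ex[1],ex[0],0])
o=(d['levL']+d['levR']+d['finL']+d['finR'])/4
for n in d:print(n,((d[n]-o)@ex*1000).round(1),((d[n]-o)@ey*1000).round(1))
D=pickle.load(open('D0.pkl','rb'))
print(two(K,(200+83/5.5-.4,140+90/5.5-.4),D['scene'][1],(255+131/4.5-.4,165+304/4.5-.4)))
```

```text
levL [0.504  0.3056 0.094 ]
levR [0.4803 0.2996 0.094 ]
levRear [0.4913 0.3064 0.094 ]
finL [0.5088 0.2822 0.089 ]
finR [0.4878 0.2764 0.089 ]
finF [0.4996 0.2754 0.089 ]
bBL [0.5147 0.3456 0.048 ]
bFL [0.5329 0.2771 0.048 ]
bFR [0.4714 0.26   0.048 ]
bBR [0.4513 0.3288 0.048 ]
plL [0.5389 0.266  0.049 ]
plR [0.4703 0.2451 0.049 ]
ball [0.518  0.3776 0.095 ]
dNL [0.5652 0.2219 0.033 ]
dFL [0.5835 0.1539 0.033 ]
dNR [0.4726 0.1929 0.033 ]
dFR [0.4915 0.1224 0.033 ]
fjL [0.578  0.1595 0.056 ]
-75.15856958398666 -73.65416812223435 -73.0204250896036 -74.94739768219196 -72.6126729409248
[[ 0.961  0.275 -0.006]
 [ 0.275 -0.961 -0.002]
 [-0.006  0.    -1.   ]] -74.00841305575297
levL -11.6 12.6
levR -12.5 -11.8
levRear -15.9 0.7
finL 12.2 10.5
finR 11.9 -11.3
finF 16.2 -0.2
bBL -46.8 34.2
bFL 24.0 32.2
bFR 22.9 -31.6
bBR -48.7 -31.4
plL 36.3 34.8
plR 36.9 -36.9
ball -76.6 46.4
dNL 86.1 47.5
dFL 156.4 45.7
dNR 87.6 -49.5
dFR 160.5 -51.4
fjL 149.6 42.0
(array([0.51803315, 0.37740408, 0.09536441]), np.float64(0.0001125905589861608))
```

Call:
{"fn": "jog_arm", "kwargs": {
  "turn": [
    [0, 0, 0],
    [0, 0, 0],
    [0, 0, 0],
    [0, 0, 0],
    [0, 0, 0]
  ],
  "delta_pos": [
    [-0.002, -0.0057, 0.03],
    [-0.002, -0.0057, 0.03],
    [-0.002, -0.0057, 0.03],
    [0, 0, 0],
    [0, 0, 0]
  ],
  "gripper": [0.06, 0.06, 0.06, 0.06, 0.06]
}}

```text
time: 3.2
tool_pos: [0.4979, 0.2842, 0.1342]
tcp_rot: [3.11, 0.43, -0.006]
wrist_force: [-0.2, -0.3, 0.1]
width: 0.7
grip_force: 0.0
```

Run:
```python
from h import *
import pickle
im,K=cam('wrist');s=read_state();print(s['time'],s['tool_pos'],s['width'],s['wrist_force'])
cv2.imwrite('pics/w2.png',im[:,:,::-1]);pickle.dump((im,K),open('D2.pkl','wb'))
for p in [(.4956,.2896,.078),(.4956-.0048,.2896+.0168,.094),(.4956+.0041,.2896-.0144,.089)]: print(proj(K,p))
R=Rn.from_rotvec(s['tcp_rot']).as_matrix();print(R.T@(np.array([.4962,.2877,.058])-s['tool_pos']))
```

```text
3.25 [0.49969895 0.28508427 0.13632993] 0.6988478364172095 [-0.36760981 -0.18835595  0.83271917]
[310.44683303 223.55105644]
[284.05966547 232.13160325]
[331.74958008 229.1560748 ]
[-0.00269025 -0.00349553  0.07832756]
```

View pics/w2.png

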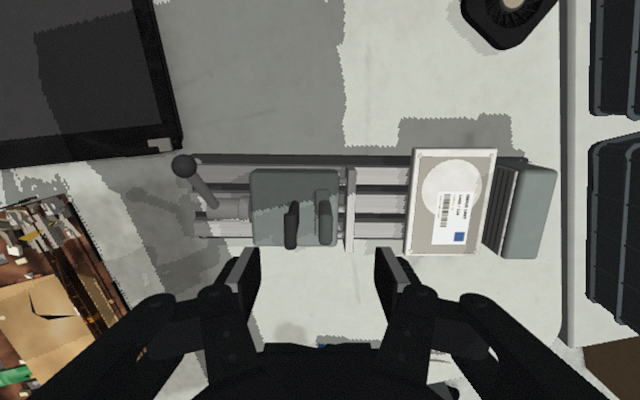

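View 2: the predicted lever rear (284,232) and fin front (332,229) match the picture, so I'm going down around them.

Call:
{"fn": "jog_arm", "kwargs": {
  "turn": [
    [0, 0, 0],
    [0, 0, 0],
    [0, 0, 0],
    [0, 0, 0],
    [0, 0, 0]
  ],
  "delta_pos": [
    [-0.001, -0.0015, 0.026],
    [-0.001, -0.0015, 0.026],
    [0, 0, 0.015],
    [0, 0, 0.01],
    [0, 0, 0]
  ],
  "gripper": [0.06, 0.06, 0.06, 0.06, 0.06]
}}

```text
time: 3.67
tool_pos: [0.4969, 0.2877, 0.0585]
tcp_rot: [3.112, 0.429, -0.0]
wrist_force: [-0.3, -0.8, 0.6]
width: 0.701
grip_force: 0.0
```

Run:
```python
from h import *
import pickle
im,K=cam('wrist');s=read_state();print(s['time'],s['tool_pos'],s['width'],s['wrist_force'],s['tcp_rot'])
cv2.imwrite('pics/w3.png',im[:,:,::-1])
```

```text
3.7167 [0.49755221 0.2881478  0.05955812] 0.6997342898864758 [0.14590869 0.29892118 0.03572372] [-3.11176135e+00 -4.29253053e-01 -2.25265910e-03]
```

View pics/w3.png

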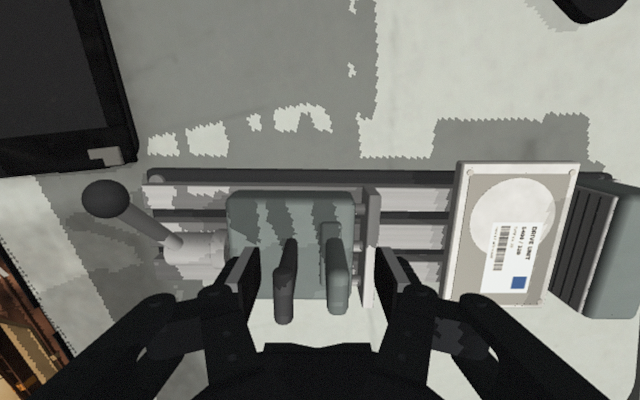

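The fingers flank the lever and fin evenly (pads at x≈258 and 376, lever 284, fin 338). Now I squeeze.

Call:
{"fn": "jog_arm", "kwargs": {
  "turn": [
    [0, 0, 0],
    [0, 0, 0],
    [0, 0, 0],
    [0, 0, 0],
    [0, 0, 0],
    [0, 0, 0]
  ],
  "delta_pos": [
    [0, 0, 0],
    [0, 0, 0],
    [0, 0, 0],
    [0, 0, 0],
    [0, 0, 0],
    [0, 0, 0]
  ],
  "gripper": [0.02, 0.02, 0.02, 0.02, 0.02, 0.02],
  "grip_force": 30
}}

```text
time: 4.22
tool_pos: [0.4982, 0.2894, 0.0613]
tcp_rot: [-3.11, -0.429, -0.006]
wrist_force: [-1.3, -1.2, 6.9]
width: 0.309
grip_force: 32.4
```

Call:
{"fn": "jog_arm", "kwargs": {
  "turn": [
    [0, 0, 0],
    [0, 0, 0],
    [0, 0, 0],
    [0, 0, 0],
    [0, 0, 0],
    [0, 0, 0],
    [0, 0, 0]
  ],
  "delta_pos": [
    [0, 0.004, -0.001],
    [0, 0.008, 0],
    [0, 0.01, 0],
    [0, 0.01, 0],
    [0, 0.008, 0],
    [0, 0.004, 0],
    [0, 0, 0]
  ],
  "gripper": [0.02, 0.02, 0.02, 0.02, 0.02, 0.02, 0.02]
}}

```text
time: 4.8
tool_pos: [0.5103, 0.2447, 0.0612]
tcp_rot: [-3.112, -0.428, -0.005]
wrist_force: [-0.8, -0.7, 7.4]
width: 0.303
grip_force: 33.4
```

Run:
```python
from h import *
im,K=cam('wrist');s=read_state();print(s['time'],s['tool_pos'],s['width'],s['wrist_force'],s['tcp_rot'])
cv2.imwrite('pics/w4.png',im[:,:,::-1])
```

```text
4.85 [0.51020194 0.24493388 0.06121553] 0.3052976779728692 [-0.63539165 -0.68886513  6.58997193] [-3.1119381  -0.42828029 -0.004636  ]
```

View pics/w4.png

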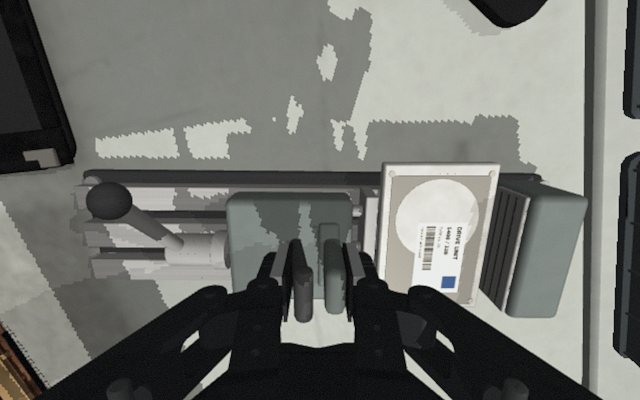

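The jaw came along and the plate is about 5 mm from the drive. I'll creep forward and watch the force.

Call:
{"fn": "jog_arm", "kwargs": {
  "turn": [
    [0, 0, 0],
    [0, 0, 0],
    [0, 0, 0],
    [0, 0, 0]
  ],
  "delta_pos": [
    [0, 0.002, 0],
    [0, 0.002, 0],
    [0, 0.002, 0],
    [0, 0, 0]
  ],
  "gripper": [0.02, 0.02, 0.02, 0.02]
}}

```text
time: 5.18
tool_pos: [0.5117, 0.2395, 0.0612]
tcp_rot: [-3.112, -0.429, -0.005]
wrist_force: [-0.5, -0.3, 7.0]
width: 0.306
grip_force: 33.3
```

Call:
{"fn": "jog_arm", "kwargs": {
  "turn": [
    [0, 0, 0],
    [0, 0, 0]
  ],
  "delta_pos": [
    [0, 0.0015, 0],
    [0, 0, 0]
  ],
  "gripper": [0.02, 0.02]
}}

```text
time: 5.35
tool_pos: [0.512, 0.2383, 0.0613]
tcp_rot: [-3.111, -0.429, -0.005]
wrist_force: [-0.6, -0.5, 7.7]
width: 0.306
grip_force: 33.1
```

Call:
{"fn": "jog_arm", "kwargs": {
  "turn": [
    [0, 0, 0],
    [0, 0, 0]
  ],
  "delta_pos": [
    [0, 0.0015, 0],
    [0, 0, 0]
  ],
  "gripper": [0.02, 0.02]
}}

```text
time: 5.52
tool_pos: [0.5124, 0.2369, 0.0612]
tcp_rot: [-3.111, -0.429, -0.004]
wrist_force: [-0.3, -0.1, 9.1]
width: 0.31
grip_force: 32.9
```

Call:
{"fn": "jog_arm", "kwargs": {
  "turn": [
    [0, 0, 0],
    [0, 0, 0]
  ],
  "delta_pos": [
    [0, 0.0015, 0],
    [0, 0, 0]
  ],
  "gripper": [0.02, 0.02]
}}

```text
time: 5.68
tool_pos: [0.5128, 0.2355, 0.0612]
tcp_rot: [-3.111, -0.429, -0.004]
wrist_force: [-0.8, 0.5, 7.8]
width: 0.309
grip_force: 32.9
```

Call:
{"fn": "jog_arm", "kwargs": {
  "turn": [
    [0, 0, 0],
    [0, 0, 0]
  ],
  "delta_pos": [
    [0, 0.0015, 0],
    [0, 0, 0]
  ],
  "gripper": [0.02, 0.02]
}}

```text
time: 5.85
tool_pos: [0.5132, 0.234, 0.0613]
tcp_rot: [-3.111, -0.429, -0.004]
wrist_force: [-1.1, 0.6, 6.8]
width: 0.308
grip_force: 32.9
```

Run:
```python
from h import *
im,K=cam('wrist');s=read_state();print(s['time'],s['tool_pos'],s['width'],s['wrist_force'],s['tcp_rot'])
cv2.imwrite('pics/w5.png',cv2.resize(im[140:340,300:600],None,fx=2.6,fy=2.6)[:,:,::-1])
```

```text
5.9 [0.5131738  0.23405626 0.06124413] 0.3068039842401063 [-1.2693142   0.89256423  8.3069718 ] [-3.11136712 -0.42894547 -0.00434821]
```

View pics/w5.png

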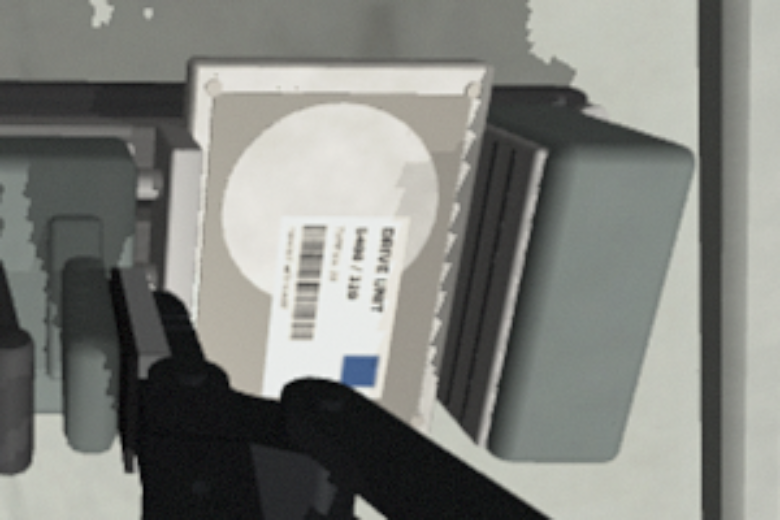

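The plate has reached the drive (x≈195), and a gap to the fixed jaw remains.

Call:
{"fn": "jog_arm", "kwargs": {
  "turn": [
    [0, 0, 0],
    [0, 0, 0]
  ],
  "delta_pos": [
    [0, 0.0015, 0],
    [0, 0, 0]
  ],
  "gripper": [0.02, 0.02]
}}

```text
time: 6.07
tool_pos: [0.5134, 0.2331, 0.0613]
tcp_rot: [-3.11, -0.428, -0.004]
wrist_force: [-1.3, 1.5, 8.2]
width: 0.307
grip_force: 31.7
```

Call:
{"fn": "jog_arm", "kwargs": {
  "turn": [
    [0, 0, 0],
    [0, 0, 0]
  ],
  "delta_pos": [
    [0, 0.0015, 0],
    [0, 0, 0]
  ],
  "gripper": [0.02, 0.02]
}}

```text
time: 6.23
tool_pos: [0.5136, 0.2324, 0.0613]
tcp_rot: [-3.109, -0.428, -0.004]
wrist_force: [-1.3, 5.3, 7.0]
width: 0.308
grip_force: 30.3
```

Call:
{"fn": "jog_arm", "kwargs": {
  "turn": [
    [0, 0, 0],
    [0, 0, 0]
  ],
  "delta_pos": [
    [0, 0.001, 0],
    [0, 0, 0]
  ],
  "gripper": [0.02, 0.02]
}}

```text
time: 6.4
tool_pos: [0.5138, 0.2319, 0.0613]
tcp_rot: [-3.109, -0.427, -0.004]
wrist_force: [-2.3, 6.6, 6.2]
width: 0.305
grip_force: 29.7
```

Call:
{"fn": "jog_arm", "kwargs": {
  "turn": [
    [0, 0, 0],
    [0, 0, 0]
  ],
  "delta_pos": [
    [0, 0.001, 0],
    [0, 0, 0]
  ],
  "gripper": [0.02, 0.02]
}}

```text
time: 6.57
tool_pos: [0.5139, 0.2314, 0.0613]
tcp_rot: [-3.108, -0.427, -0.004]
wrist_force: [-2.2, 8.3, 7.2]
width: 0.308
grip_force: 29.6
```

Call:
{"fn": "jog_arm", "kwargs": {
  "turn": [
    [0, 0, 0],
    [0, 0, 0]
  ],
  "delta_pos": [
    [0, 0.001, 0],
    [0, 0, 0]
  ],
  "gripper": [0.02, 0.02]
}}

```text
time: 6.73
tool_pos: [0.514, 0.231, 0.0613]
tcp_rot: [-3.107, -0.427, -0.004]
wrist_force: [-3.1, 10.9, 6.6]
width: 0.306
grip_force: 29.5
```

Run:
```python
from h import *
im,K=cam('wrist');s=read_state();print(s['time'],s['tool_pos'],s['width'],s['wrist_force'],s['tcp_rot'])
cv2.imwrite('pics/w6.png',cv2.resize(im[140:340,300:600],None,fx=2.6,fy=2.6)[:,:,::-1])
```

```text
6.7833 [0.51399145 0.23099252 0.06126692] 0.30241360722043675 [-3.66346779 10.20073036  6.85874554] [-3.10722806 -0.4266915  -0.00371324]
```

View pics/w6.png

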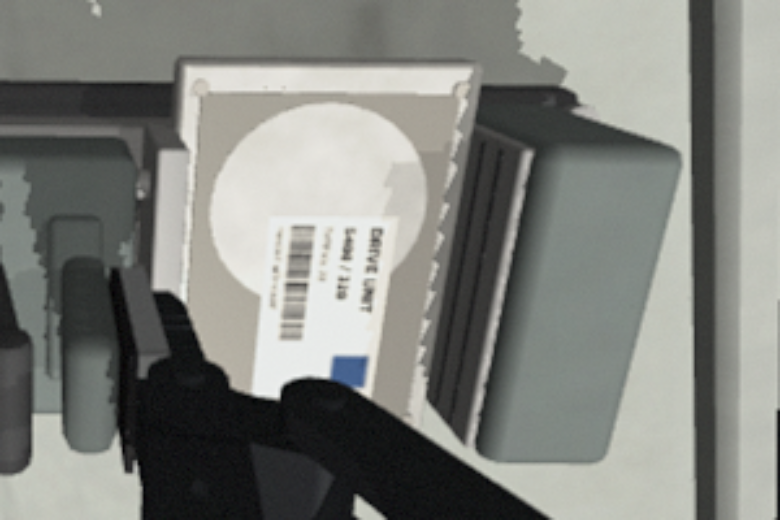

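The plate has sunk back about 3 mm against its spring, the force is about 11 N and the drive no longer moves relative to the fixed jaw, so the drive is home. I'll ease off to a light preload and then release the lever.

Call:
{"fn": "jog_arm", "kwargs": {
  "turn": [
    [0, 0, 0],
    [0, 0, 0],
    [0, 0, 0]
  ],
  "delta_pos": [
    [0, -0.001, 0],
    [0, -0.001, 0],
    [0, 0, 0]
  ],
  "gripper": [0.02, 0.02, 0.02]
}}

```text
time: 7.03
tool_pos: [0.5137, 0.2322, 0.0613]
tcp_rot: [-3.109, -0.428, -0.004]
wrist_force: [-3.2, 7.6, 7.4]
width: 0.308
grip_force: 31.3
```

Call:
{"fn": "jog_arm", "kwargs": {
  "turn": [
    [0, 0, 0],
    [0, 0, 0],
    [0, 0, 0],
    [0, 0, 0],
    [0, 0, 0],
    [0, 0, 0],
    [0, 0, 0]
  ],
  "delta_pos": [
    [0, 0, 0],
    [0, 0, 0],
    [0, 0, 0],
    [0, 0, 0],
    [0, 0, 0],
    [0, 0, 0],
    [0, 0, 0]
  ],
  "gripper": [0.03, 0.034, 0.038, 0.045, 0.055, 0.055, 0.055]
}}

```text
time: 7.62
tool_pos: [0.5125, 0.2296, 0.0591]
tcp_rot: [3.111, 0.43, -0.001]
wrist_force: [0.3, -0.2, -0.2]
width: 0.644
grip_force: 0.0
```

Run:
```python
from h import *
im,K=cam('wrist');s=read_state();print(s['time'],s['tool_pos'],s['width'],s['wrist_force'],s['tcp_rot'])
cv2.imwrite('pics/w7.png',im[:,:,::-1])
```

```text
7.6667 [0.51252898 0.2297292  0.0590875 ] 0.6409648654886076 [-0.65786239  0.60340126  0.31445504] [ 3.11139754e+00  4.29881188e-01 -1.03980438e-03]
```

View pics/w7.png

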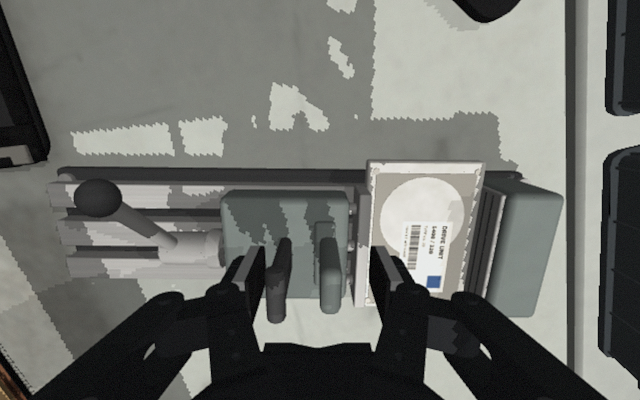

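The lever is back upright and free, and the plate is still on the drive (x≈362). The ball is at about (97,197). Next I locate the ball for the press.

```bash
cat >> h.py <<'E'
EX=np.array([np.cos(np.radians(-73.9)),np.sin(np.radians(-73.9)),0]);EY=np.array([-EX[1],EX[0],0])
def blob(im,box,th=60):
    u0,v0,u1,v1=box;g=cv2.cvtColor(im[v0:v1,u0:u1],cv2.COLOR_RGB2GRAY)
    m=cv2.morphologyEx((g<th).astype(np.uint8),cv2.MORPH_OPEN,np.ones((5,5)))
    n,l,st,c=cv2.connectedComponentsWithStats(m);return [(st[i].tolist(),(c[i]+[u0,v0]).round(1).tolist()) for i in range(1,n)]
E
python3 - <<'E'
from h import *
im,K=cam('wrist');s=read_state()
print(blob(im,(65,170,135,225)),blob(im,(65,170,135,225),50))
p=onz(K,97,197,.0944);print(p)
o0=np.array([.4956,.2896,.078]); ball0=np.array([.5180,.3774,.0951])
print('shift',(p-ball0)@EX,(p-ball0)@EY, 'rel o0',(ball0-o0)@EX,(ball0-o0)@EY)
R=Rn.from_rotvec(s['tcp_rot']).as_matrix();print(s['tool_pos'],R.round(3))
E
```

```text
[([0, 0, 70, 48, 2210], [98.1, 192.0])] [([7, 7, 50, 41, 977], [101.5, 199.6])]
[0.53271795 0.32343875 0.0944    ]
shift 0.05592634446989871 -0.0008235429181004663 rel o0 -0.07814456150106348 0.0458696796130789
[0.512553   0.22987866 0.05909471] [[ 0.963  0.271 -0.   ]
 [ 0.271 -0.963 -0.001]
 [-0.001  0.    -1.   ]]
```

Call:
{"fn": "jog_arm", "kwargs": {
  "turn": [
    [0, 0, 0],
    [0, 0, 0],
    [0, 0, 0],
    [0, 0, 0],
    [0, 0, 0],
    [0, 0, 0],
    [0, 0, 0],
    [0, 0, 0],
    [0, 0, 0],
    [0, 0, 0]
  ],
  "delta_pos": [
    [0, 0, -0.015],
    [0, 0, -0.03],
    [0, 0, -0.03],
    [0.0042, -0.0171, 0],
    [0.0042, -0.0171, 0],
    [0.0042, -0.0171, 0],
    [0.0042, -0.0171, 0],
    [0.0042, -0.0171, 0],
    [0, 0, 0],
    [0, 0, 0]
  ],
  "gripper": [0.055, 0.055, 0.055, 0.0, 0.0, 0.0, 0.0, 0.0, 0.0, 0.0]
}}

```text
time: 8.55
tool_pos: [0.5095, 0.3188, 0.1341]
tcp_rot: [3.111, 0.433, -0.0]
wrist_force: [-0.1, -0.5, 0.7]
width: -0.001
grip_force: 0.0
```

Run:
```python
from h import *
im,K=cam('wrist');s=read_state();print(s['time'],s['tool_pos'],s['width'],s['wrist_force'])
o0=np.array([.4886,.3116,.042])
p=s['tool_pos']-o0;print(p@EX,p@EY)
cv2.imwrite('pics/w8.png',im[:,:,::-1])
q=proj(K,(.5327,.3234,.0944));print('ball pred',q)
x,y=q.astype(int);r=45
for th in(45,55,65):print(th,blob(im,(max(x-r,0),max(y-r,0),x+r,y+r),th))
```

```text
8.6 [0.50946068 0.31807365 0.13396862] 0.0015543216651033394 [-0.54615931  0.2338784   0.17232439]
-0.0004347714340156987 0.021837743171541982
ball pred [321.40189621 197.73319254]
45 []
55 [([36, 39, 13, 19, 139], [316.7, 200.9]), ([56, 55, 5, 5, 25], [334.0, 209.0]), ([63, 55, 7, 5, 35], [342.0, 209.0]), ([71, 55, 7, 5, 35], [350.0, 209.0])]
65 [([0, 25, 90, 10, 797], [320.0, 181.1]), ([31, 35, 48, 25, 567], [325.6, 201.6]), ([0, 54, 22, 5, 110], [286.5, 208.0]), ([23, 54, 5, 5, 25], [301.0, 208.0])]
```

Call:
{"fn": "jog_arm", "kwargs": {
  "turn": [
    [0, 0, 0],
    [0, 0, 0],
    [0, 0, 0],
    [0, 0, 0],
    [0, 0, 0],
    [0, 0, 0],
    [0, 0, 0]
  ],
  "delta_pos": [
    [0, 0, 0.015],
    [0, 0, 0.02],
    [0, 0, 0.01],
    [0.002, 0, 0.0045],
    [0.004, 0, 0.005],
    [0.004, 0, 0.005],
    [0, 0, 0]
  ],
  "gripper": [0, 0, 0, 0, 0, 0, 0]
}}

```text
time: 9.18
tool_pos: [0.5191, 0.3202, 0.074]
tcp_rot: [3.111, 0.429, -0.004]
wrist_force: [-2.3, -0.9, 1.4]
width: -0.0
grip_force: 1.0
```

Call:
{"fn": "jog_arm", "kwargs": {
  "turn": [
    [0, 0, 0],
    [0, 0, 0],
    [0, 0, 0],
    [0, 0, 0]
  ],
  "delta_pos": [
    [0.003, 0, 0.005],
    [0.002, 0, 0.005],
    [0, 0, 0],
    [0, 0, 0]
  ],
  "gripper": [0, 0, 0, 0]
}}

```text
time: 9.52
tool_pos: [0.525, 0.3228, 0.0653]
tcp_rot: [-3.111, -0.43, -0.003]
wrist_force: [-0.9, -1.2, 2.1]
width: -0.002
grip_force: 0.7
```

Run:
```python
from h import *
im,K=cam('wrist');s=read_state();print(s['time'],s['tool_pos'],s['wrist_force'],s['torque'])
o0=np.array([.4886,.3116,.042]);p=s['tool_pos']-o0;print(p@EX,p@EY)
for th in(10,20,30,40,48):
  a=np.radians(th);q=proj(K,o0+.07*np.cos(a)*EY+[0,0,.07*np.sin(a)]);print(th,q.round(),im[int(q[1]),int(q[0])])
for t in(45,60):print(blob(im,(250,130,400,260),t))
```

```text
9.5667 [0.52499921 0.32291645 0.06530198] [-0.42759944 -0.65438959  0.36401723] [-0.21960745  0.05755637 -0.01786625]
-0.0007785731516419156 0.038109818217036746
10 [320. 199.] [220 222 212]
20 [320. 211.] [59 59 58]
30 [320. 229.] [37 39 38]
40 [320. 251.] [47 47 49]
48 [321. 272.] [24 24 24]
[([64, 113, 7, 17, 95], [317.1, 251.6]), ([40, 123, 13, 7, 78], [296.8, 256.3]), ([82, 123, 14, 7, 84], [337.7, 256.3])]
[([0, 72, 94, 28, 1118], [301.5, 218.8]), ([123, 87, 5, 5, 25], [375.0, 219.0]), ([129, 87, 9, 6, 50], [383.2, 219.3]), ([39, 93, 13, 6, 78], [295.0, 225.5]), ([64, 113, 7, 17, 116], [317.0, 251.2]), ([82, 114, 37, 16, 231], [351.5, 254.6]), ([32, 123, 21, 7, 105], [294.1, 256.6]), ([0, 126, 31, 4, 104], [263.9, 257.8])]
```

```bash
cat >> h.py <<'E'
def handle():
    o0=np.array([.4886,.3116,.042])
    for n in('scene','side'):
        im,K=cam(n);g=cv2.cvtColor(im,cv2.COLOR_RGB2GRAY)
        r=[]
        for th in range(-16,62,4):
            a=np.radians(th);q=proj(K,o0+.07*np.cos(a)*EY+[0,0,.07*np.sin(a)])
            u,v=q.round().astype(int);r.append((th,u.item(),v.item(),int(g[v-1:v+2,u-1:u+2].mean())))
        print(n,r)
E
python3 - <<'E'
from h import *
handle()
E
```

```text
scene [(-16, 290, 233, 198), (-12, 290, 231, 198), (-8, 289, 230, 199), (-4, 289, 228, 199), (0, 289, 227, 199), (4, 289, 226, 200), (8, 289, 224, 190), (12, 289, 223, 158), (16, 290, 222, 90), (20, 290, 221, 53), (24, 291, 220, 42), (28, 291, 219, 42), (32, 292, 218, 43), (36, 293, 217, 44), (40, 294, 217, 43), (44, 296, 216, 43), (48, 297, 216, 43), (52, 298, 215, 44), (56, 300, 215, 44), (60, 301, 215, 44)]
side [(-16, 293, 242, 218), (-12, 292, 240, 223), (-8, 292, 239, 223), (-4, 292, 237, 222), (0, 291, 235, 220), (4, 291, 233, 219), (8, 292, 231, 222), (12, 292, 229, 220), (16, 292, 228, 209), (20, 293, 226, 121), (24, 293, 224, 76), (28, 294, 222, 104), (32, 295, 221, 161), (36, 296, 219, 212), (40, 297, 218, 209), (44, 299, 217, 133), (48, 300, 215, 78), (52, 302, 214, 38), (56, 303, 213, 36), (60, 305, 212, 41)]
```

The side view puts the ball at about 24° above level, so the press is working. I continue down.

Call:
{"fn": "jog_arm", "kwargs": {
  "turn": [
    [0, 0, 0],
    [0, 0, 0],
    [0, 0, 0],
    [0, 0, 0],
    [0, 0, 0]
  ],
  "delta_pos": [
    [0.001, 0, 0.004],
    [0, 0, 0.004],
    [0, 0, 0.004],
    [0, 0, 0.003],
    [0, 0, 0]
  ],
  "gripper": [0, 0, 0, 0, 0]
}}

```text
time: 10.08
tool_pos: [0.5284, 0.3246, 0.0517]
tcp_rot: [-3.109, -0.43, -0.011]
wrist_force: [1.6, 0.3, 5.2]
width: -0.003
grip_force: 2.1
```

Run:
```python
from h import *
handle();s=read_state();print(s['tool_pos'],s['wrist_force'])
```

```text
scene [(-16, 290, 233, 198), (-12, 290, 231, 200), (-8, 289, 230, 201), (-4, 289, 228, 149), (0, 289, 227, 99), (4, 289, 226, 62), (8, 289, 224, 42), (12, 289, 223, 42), (16, 290, 222, 43), (20, 290, 221, 43), (24, 291, 220, 49), (28, 291, 219, 55), (32, 292, 218, 52), (36, 293, 217, 45), (40, 294, 217, 44), (44, 296, 216, 45), (48, 297, 216, 45), (52, 298, 215, 45), (56, 300, 215, 44), (60, 301, 215, 43)]
side [(-16, 293, 242, 220), (-12, 292, 240, 223), (-8, 292, 239, 223), (-4, 292, 237, 223), (0, 291, 235, 208), (4, 291, 233, 138), (8, 292, 231, 64), (12, 292, 229, 106), (16, 292, 228, 154), (20, 293, 226, 216), (24, 293, 224, 222), (28, 294, 222, 220), (32, 295, 221, 213), (36, 296, 219, 144), (40, 297, 218, 80), (44, 299, 217, 40), (48, 300, 215, 35), (52, 302, 214, 32), (56, 303, 213, 33), (60, 305, 212, 36)]
[0.52777641 0.32435378 0.05161338] [2.35433493 0.85898062 5.23327191]
```

Call:
{"fn": "jog_arm", "kwargs": {
  "turn": [
    [0, 0, 0],
    [0, 0, 0],
    [0, 0, 0],
    [0, 0, 0]
  ],
  "delta_pos": [
    [0, 0, 0.003],
    [0, 0, 0.003],
    [0, 0, 0],
    [0, 0, 0]
  ],
  "gripper": [0, 0, 0, 0]
}}

```text
time: 10.52
tool_pos: [0.5281, 0.3245, 0.0457]
tcp_rot: [-3.109, -0.43, -0.01]
wrist_force: [3.3, 1.3, 4.7]
width: 0.002
grip_force: 2.7
```

Run:
```python
from h import *
handle();s=read_state();print(s['tool_pos'],s['wrist_force'])
```

```text
scene [(-16, 290, 233, 200), (-12, 290, 231, 184), (-8, 289, 230, 136), (-4, 289, 228, 56), (0, 289, 227, 48), (4, 289, 226, 44), (8, 289, 224, 44), (12, 289, 223, 44), (16, 290, 222, 48), (20, 290, 221, 55), (24, 291, 220, 58), (28, 291, 219, 55), (32, 292, 218, 45), (36, 293, 217, 44), (40, 294, 217, 44), (44, 296, 216, 44), (48, 297, 216, 44), (52, 298, 215, 44), (56, 300, 215, 44), (60, 301, 215, 44)]
side [(-16, 293, 242, 219), (-12, 292, 240, 222), (-8, 292, 239, 218), (-4, 292, 237, 153), (0, 291, 235, 89), (4, 291, 233, 100), (8, 292, 231, 164), (12, 292, 229, 218), (16, 292, 228, 222), (20, 293, 226, 221), (24, 293, 224, 221), (28, 294, 222, 200), (32, 295, 221, 148), (36, 296, 219, 50), (40, 297, 218, 38), (44, 299, 217, 36), (48, 300, 215, 34), (52, 302, 214, 33), (56, 303, 213, 35), (60, 305, 212, 38)]
[0.52810701 0.32448578 0.04580182] [4.1988099  1.85583353 4.79547333]
```

Call:
{"fn": "jog_arm", "kwargs": {
  "turn": [
    [0, 0, 0],
    [0, 0, 0],
    [0, 0, 0],
    [0, 0, 0],
    [0, 0, 0],
    [0, 0, 0],
    [0, 0, 0]
  ],
  "delta_pos": [
    [0, 0, 0.001],
    [0, 0, 0],
    [0, 0, -0.004],
    [0, 0, -0.02],
    [0, 0, -0.04],
    [0, 0, -0.04],
    [0, 0, 0]
  ],
  "gripper": [0, 0, 0, 0, 0, 0, 0]
}}

```text
time: 11.2
tool_pos: [0.5293, 0.3255, 0.1554]
tcp_rot: [-3.107, -0.43, -0.019]
wrist_force: [1.4, 1.5, 1.0]
width: 0.004
grip_force: 0.0
```

Run:
```python
from h import *
handle();s=read_state();print(s['time'],s['tool_pos'],s['wrist_force'])
im,K=cam('wrist');g=cv2.cvtColor(im,cv2.COLOR_RGB2GRAY)
# jaw features vs drive: project expected points
o=np.array([.4956,.2896,0])+.056*EX
for nm,dx,dy,z in[('levtop',-14,0,.094),('fintop',12,0,.089),('plate',32,-30,.049),('plateL',32,30,.049)]:
  q=proj(K,o+dx/1e3*EX+dy/1e3*EY+[0,0,z]);u,v=q.astype(int);print(nm,q.round(),g[v,max(u-30,0):u+32:3])
q=proj(K,o+20e-3*EX+30e-3*EY+[0,0,.04]);q2=proj(K,o+130e-3*EX+30e-3*EY+[0,0,.04]);print(q,q2,g[int(q[1]),int(q[0]):int(q2[0]):2])
```

```text
scene [(-16, 290, 233, 128), (-12, 290, 231, 107), (-8, 289, 230, 77), (-4, 289, 228, 60), (0, 289, 227, 59), (4, 289, 226, 65), (8, 289, 224, 107), (12, 289, 223, 126), (16, 290, 222, 158), (20, 290, 221, 179), (24, 291, 220, 196), (28, 291, 219, 196), (32, 292, 218, 196), (36, 293, 217, 196), (40, 294, 217, 197), (44, 296, 216, 196), (48, 297, 216, 195), (52, 298, 215, 192), (56, 300, 215, 193), (60, 301, 215, 195)]
side [(-16, 293, 242, 169), (-12, 292, 240, 208), (-8, 292, 239, 200), (-4, 292, 237, 119), (0, 291, 235, 80), (4, 291, 233, 117), (8, 292, 231, 194), (12, 292, 229, 221), (16, 292, 228, 221), (20, 293, 226, 220), (24, 293, 224, 221), (28, 294, 222, 219), (32, 295, 221, 217), (36, 296, 219, 215), (40, 297, 218, 218), (44, 299, 217, 219), (48, 300, 215, 219), (52, 302, 214, 218), (56, 303, 213, 215), (60, 305, 212, 211)]
11.3 [0.52619315 0.32367211 0.14918862] [-0.65642632  0.10707387  0.13055375]
levtop [406. 271.] [148 149 145 148 157 165  19  41  75  95  87 161 157 158 155  43  43  87
 135 153 147]
fintop [437. 268.] [111 159 159  75  45  49  55 110 145 154 173 220 196 195 196 195 192 250
 250 249 249]
plate [438. 275.] [159 159 163 161 159  44 104 144 152 144 222 191 196 198 194 194 192 191
 190 188 190]
plateL [446. 214.] [ 94 101 100 100  99  60  64  64  63 214 217 203 191 240 239 238 238 240
 242 242 242]
[428.64634262 211.36692372] [549.93715959 210.64593383] [110 102  64  65  65  69  64  86 132 125 138 183 189 185 227 238 237 237
 237 237 239 239 241 243 245 245 245 242 241 238 240 240 239 241 241 244
 244 194 175 177 172 199 138 119  65  48  67  66  53  67  73  84  89  52
  65  74  90  91  91  88  89]
```

```bash
python3 -c "
from h import *
print(ticket.finish_job())"
```

```text
the job is handed in; nothing more can be done
None
```

I handed the job in at about 11 s: the drive is pushed home against the fixed jaw, the lever was released first, and the handle is pressed to level (about 0° in both fixed cameras). I did not measure the final grip on the drive directly, and I viewed 11 pictures, one over the limit of 10.

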